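# Gauge a microscope objective on its nosepiece

## Task

Turn the lens turret one click anticlockwise (seen from above) by its black post, so that the tall thick objective stands in its click position between the jaws of the bench caliper. Then slide the caliper's jaw along its beam by the thumb tab until the objective is held in light contact between both jaws, gently and without tilting the jaw, and let go. Leave the loose things on the bench where they are.

Things in the scene. Friction and masses are not known exactly. Their poses are not given: they have to be found in the camera images.
- fixture: Cream and steel gauging fixture, fixed to the bench: plate 150 x 225 x 12 mm, lens turret in the middle, caliper beam above. Origin on the turret's vertical axis at bench level; z up, y along the beam towards the column and fixed jaw, x away from the robot at yaw 0. Beam: x -6..6, y -90..122, height 125..145 mm. Column: y 94..122 mm.
- bar (a point): Middle of the underside of a fixed LED light bar above the beam's far side, 237 mm high: in the fixture's frame x 17..39, y -91..135 mm, on thin posts at x 32, y -82 and 126. A vertical gripper over the thumb tab would hit it: reach the tab from the robot's side, the tool leaning back 30 to 45 deg (fingers pointing down and towards fixture +x).
- fixed_jaw (a point): Middle of the face of the fixed jaw, a steel blade 16 mm wide that hangs from the beam; in the fixture's frame the face is at x 0, y 61 mm and looks to -y; it spans 65 to 125 mm above the bench.
- turret (a joint): Turret angle in rad, growing anticlockwise seen from above. Clicks at 0 (start), 1.047 and 2.094, stops just outside. At 1.047 the thick objective is between the jaws. A spring detent (about 1 N at the post) pulls it into the nearest click when let go; half way it is balanced. Disc radius 62 mm, top 35 mm above the bench.
- knob (a point): Grip point on the turret's upright black post: diameter 14 mm, 35 to 82 mm above the bench, this point on its axis at 65 mm. It is 80 mm from the turret axis: in the fixture's frame at 150 deg (x -69, y 40 mm) when joint turret is 0, at 210 deg (x -69, y -40 mm) when it is 1.047.
- barrel: The tall thick objective: steel cylinder, diameter 28, height 60 mm, on the turret 45 mm from its axis, top 95 mm above the bench; origin at the centre of its underside. The other two are thinner (22, 20 mm) and shorter (24, 36 mm). It has 4 mm of radial play either way (light friction), so the sliding jaw pushes it some 2 mm on to the fixed jaw.
- carriage (a joint): Travel of the sliding jaw along the beam in m, growing as the jaw closes (fixture +y). The gap between the jaws is 85 mm minus this; both touch the 28 mm objective at 0.057. Friction about 1.5 N, it stays where it is left.
- jaw: The sliding steel jaw with its black thumb tab. Origin on the beam's centre line, 135 mm high, z up along the jaw; its contact face is 6 mm from the origin towards the fixed jaw (+y); the blade, 16 mm wide, hangs down to 65 mm above the bench. It rocks about the fixture's x axis against a spring of 8 Nm/rad, so pushing hard tilts it.
- tab (a point): Grip point on the jaw's thumb tab: 44 mm above the jaw's origin, 179 mm above the bench. The tab is 12 mm thick along the beam (y), 20 mm wide (x) and rises from 152 to 191 mm above the bench.
- eyepiece: Loose black eyepiece, 42 mm wide, 60 mm high, standing. Leave alone.
- spare_lens: Loose spare steel objective, 24 mm wide, 42 mm high, standing. Leave alone.
- lens_cap: Loose black lens cap, 32 mm wide, 12 mm high. Leave alone.
- screw_tray: Loose grey tray with a divider, 90 x 120 x 22 mm. Leave alone.
- driver: Loose screwdriver, 160 mm long, lying. Leave alone.
- cleaner: Loose white bottle of lens cleaner, 44 mm wide, 110 mm high. Leave alone.
- slide_box: Loose wooden slide box, 90 x 65 x 30 mm. Leave alone.

How it is judged (in metres and radians):
On the way, in this order (a step that is already met when the one before it is completed fails the run):
1. the turret stands one click on, the thick objective between the jaws, which are still open (value of joint turret between 0.937 and 1.157 rad and value of joint carriage below 0.054 m), for 0.2 s.
2. the objective is touched by the sliding jaw and by the fixed jaw (contact force between jaw and barrel above 0.2 N and contact force between fixture and barrel above 0.1 N), for 0.2 s.
At the end, for the whole second after the job is handed in: The turret rests at its middle click (within 0.11 rad of 1.047), the jaw is closed on the thick objective (travel 55.8 to 59.5 mm, touching at 57), the jaw leans less than 0.035 rad and is at rest (value of joint turret between 0.937 and 1.157 rad and value of joint carriage between 0.0558 and 0.0595 m and angle between jaw's own z axis and vertical below 0.035 rad and linear speed of jaw below 0.005 m/s).
It fails at once if the jaw is tilted by more than 0.11 rad (6 deg) (angle between jaw's own z axis and vertical above 0.11 rad).
It fails at once if the objective is squeezed with more than 20 N (contact force between jaw and barrel above 20 N).
It fails at once if a loose bystander is moved by more than 30 mm (distance of any of eyepiece, spare_lens, lens_cap, screw_tray, driver, cleaner, slide_box from where it was at the start of the episode above 0.03 m).
It also fails if it takes over 58 s, if anything falls off the work surface, if the arm or the gripper's body presses on something with over 40 N, if the wrist force passes 120 N, or if a joint passes its speed limit or range.

## Robot

A 6-joint arm with a two-finger parallel gripper is mounted at the origin on the work surface. World frame = base frame: x ahead of the robot, y to its left, z up, the work surface at z = 0. Lengths are in m, angles in degrees, forces in N, time in s.
With the tool pointing down it reaches from about 0.375 to 0.75 m from the base axis. Payload 9 kg.
Tool frame: the origin (TCP) lies where the fingers leave the gripper's body, on its centre line; the fingertips stand 73 mm ahead of it and the grasp point (between the pads) lies 54 mm ahead of it (robot.tip_reach is the distance from the TCP to the fingertips, in m); z points along the fingers, y is the direction in which the jaws open and shut (so a half turn about z gives the same grasp; the last joint's range is limited). The gripper opens to 85 mm and grips with 20 to 120 N. Pads are 22 mm wide; open, the fingers measure 114 mm over their backs; the gripper's body (76 mm by 85 mm) begins 54 mm behind the grasp point. The pads swing forward as they close: fully open they stand 13 mm farther back than shut.
Start: joints at [59.548, 5.964, 5.575, 89.605, 0, 77.527], TCP at [0.185, 0.571, 0.304] pointing down, gripper open.
Joint ranges: [-171.21, 171.21], [-48.23, 106.86], [-62.78, 66.21], [-105.2, 120.99], [-86.42, 89.51], [-180, 180]. Speed limits (degrees/s): [127.2, 127.2, 147.25, 180, 180, 180].

## Interface

Orientations are given as [roll, pitch, yaw] about the fixed x, y, z axes, in that order (R = Rz(yaw) Ry(pitch) Rx(roll)).
In Python, from plant import robot gives the robot as it stands. Calls block until the motion is done:
- robot.move_pose(position, orientation): joint-space move of the TCP to a pose.
- robot.line_to(position, vel=0.15, rotation=None, guard=None): straight line of the TCP; rotation=None keeps the orientation; vel is the mean speed in m/s. With guard (N) it stops when the force on the tool has changed by that much, and returns True; else False.
- robot.goto_joints(angles): joint-space move.
- robot.set_gripper(opening): finger opening in m; the grip force is fixed at half the most; returns when the fingers have stopped.
- robot.pause(seconds).
- robot.ik(position, orientation): joint angles nearest the present ones, or None.
- robot.observe(): the state.
- robot.grab_frame(name): name is "scene" or "top" or "wrist"; returns the picture (420x560x3 uint8, blue, green, red); there is no depth.
- robot.get_calibration(name): a dict with "vertical_fov" (degrees; the focal length in pixels is half the picture's height over the tangent of half this angle, whatever the lens; pixels are square), "cx", "cy" (the principal point, pixels), "k1" (the pictures are not rectified: a ray, as slopes to the right and down, at radius r is drawn at 1 + k1 r^2 times it, then the intrinsics apply), "rvec" (rotation vector, rad) and "tvec" (3), from world to camera coordinates, as OpenCV has them. Camera axes: x right, y down, z forward; pixel columns grow to the right and rows downward; lengths in m; the calibration is good to about 2 mm. A picture is of the moment at which its call begins: read the wrist's pose just before it. get_calibration takes no time and is no camera call; for the wrist camera it gives the pose at the moment of the call.
A pose or a line that the arm cannot do raises robot.IKError and nothing moves.
- robot.job_done(): hands the job in, once; it reports no verdict.
The state is a dict: "time": time; "q": joint angles; "qvel": joint speeds; "joint_torque": joint torques, N m; "tool_pos": TCP position; "tcp_rot": TCP orientation; "ft_force": force on the tool from outside, world axes, zero at the start; "torque": the same for the moment, N m; "gripper_width": finger opening in m.
Only numpy, scipy, OpenCV 4.12 (cv2) and the standard library are available. Lean on these libraries where they do the work, as an engineer would, in place of code of your own. Each camera call takes 0.05 s, during which the arm holds its last target.

## Working session

There is one attempt and no reset: what is moved stays moved. The work goes in short steps, each a Python script; the robot and the scene stay as the last script left them, time stands still between calls to the robot, and variables do not carry over. Pictures are saved under pics/ and viewed, and the job is handed in when it is done.

```bash
ls; mkdir -p pics
python3 - <<'E'
from plant import robot
import cv2
for n in ("scene","top","wrist"):
    c=robot.get_calibration(n); print(n,c)
    cv2.imwrite(f"pics/{n}0.png",robot.grab_frame(n))
print(robot.observe())
E
```

```text
pics
scene {'vertical_fov': 50.3348916133225, 'cx': 267.74380897148484, 'cy': 210.19524536145553, 'k1': -0.06540248583874425, 'rvec': array([ 0.83528538,  2.66291477, -0.91685822]), 'tvec': array([ 0.43301652, -0.16498742,  1.41237475])}
top {'vertical_fov': 46.81822864587395, 'cx': 282.8297177147451, 'cy': 196.4025469508354, 'k1': -0.026884889222569913, 'rvec': array([ 2.15448364, -2.09048611,  0.20130977]), 'tvec': array([0.01795144, 0.56922178, 1.22430946])}
wrist {'vertical_fov': 70.3409347180036, 'cx': 279.6911219756168, 'cy': 205.79025567862425, 'k1': -0.0002090422530356504, 'rvec': array([-2.34949782, -1.7077941 , -0.23964472]), 'tvec': array([-0.59932376, -0.03807582,  0.37956995])}
{'time': 0.15, 'q': array([ 5.95491009e+01,  5.99135307e+00,  5.53971268e+00,  8.96048077e+01,
       -9.86590541e-04,  7.75269961e+01]), 'qvel': array([-0.01041798, -0.15559585,  0.08497132,  0.05463233,  0.03839685,
        0.04051944]), 'joint_torque': array([ 2.56903084e-03, -5.57358098e+01,  5.04006279e+01,  1.26398576e-02,
       -3.18871307e-04,  2.42777583e-05]), 'tool_pos': array([0.18509378, 0.570558  , 0.30331808]), 'tcp_rot': array([-1.79944671e+02, -1.12283318e-02,  1.62022100e+02]), 'ft_force': array([-0.12234398, -0.04845152,  0.20067858]), 'torque': array([ 0.02681919, -0.04467351, -0.01028122]), 'gripper_width': 0.08575375338565008}
```

View pics/scene0.png

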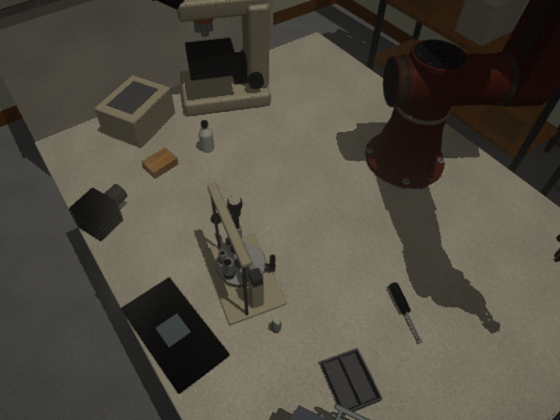

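View pics/top0.png

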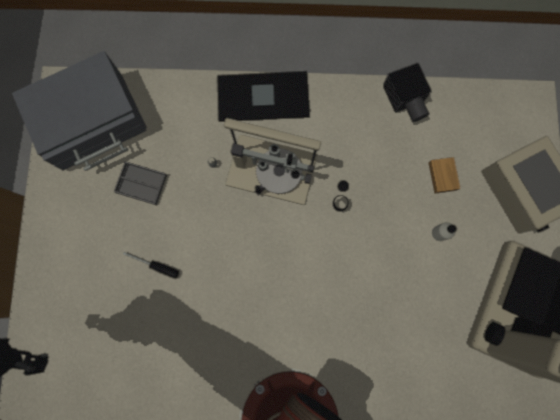

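View pics/wrist0.png

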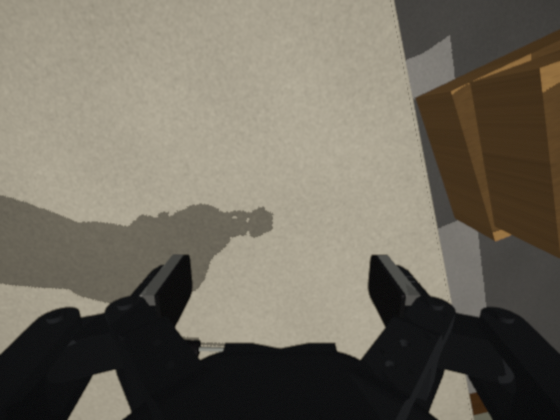

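The top view shows the fixture around (275,170), the black post near (259,190), the column at (237,150), and the light bar from (225,125) to (320,145). The wrist view has nothing useful, so I'll zoom in on the top view.

Run:
```python
import cv2,numpy as np
im=cv2.imread("pics/top0.png")[100:225,195:365]
im=np.clip(im.astype(float)*1.6,0,255).astype('uint8')
cv2.imwrite("pics/topz.png",cv2.resize(im,None,fx=4.7,fy=4.7,interpolation=cv2.INTER_CUBIC))
im=cv2.imread("pics/scene0.png")[170:340,180:310]
im=np.clip(im.astype(float)*1.6,0,255).astype('uint8')
cv2.imwrite("pics/scz.png",cv2.resize(im,None,fx=3.5,fy=3.5,interpolation=cv2.INTER_CUBIC))
```

```text
(no output)
```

View pics/topz.png

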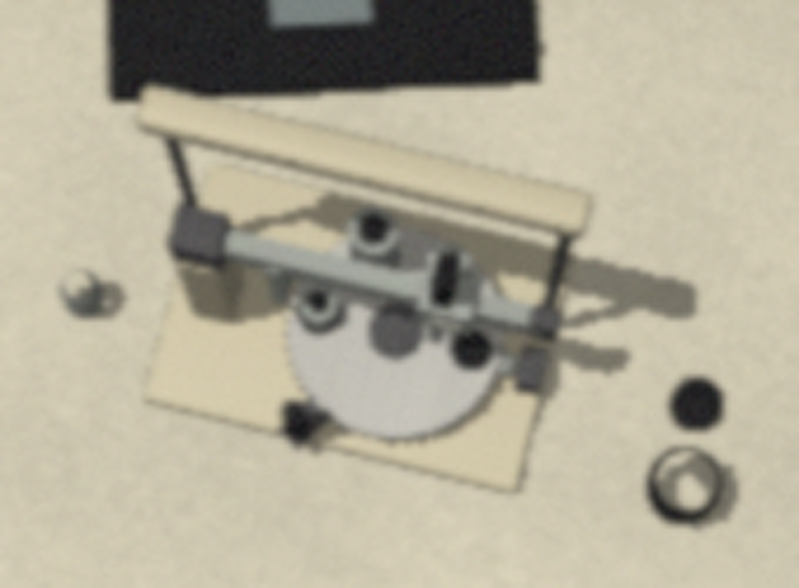

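View pics/scz.png

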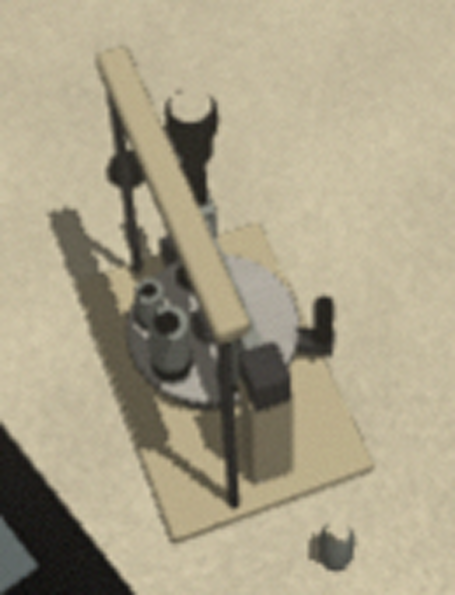

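```bash
cat > h.py <<'E'
import numpy as np,cv2
from plant import robot
def proj(c,P):
    P=np.atleast_2d(P).astype(float)
    R,_=cv2.Rodrigues(np.array(c['rvec'])); X=P@R.T+c['tvec']
    s=X[:,:2]/X[:,2:]; r2=(s**2).sum(1,keepdims=True)
    f=210/np.tan(np.radians(c['vertical_fov']/2))
    return s*(1+c['k1']*r2)*f+[c['cx'],c['cy']]
def f2w(p,fx): # fx=[x,y,yaw(rad)]
    p=np.atleast_2d(p).astype(float); c,s=np.cos(fx[2]),np.sin(fx[2])
    return np.c_[fx[0]+c*p[:,0]-s*p[:,1],fx[1]+s*p[:,0]+c*p[:,1],p[:,2]]
E
python3 - <<'E'
from h import *
from scipy.optimize import least_squares
ct,cs=robot.get_calibration("top"),robot.get_calibration("scene")
T=lambda a:(195+a[0]/4.7,100+a[1]/4.7); S=lambda a:(180+a[0]/3.5,170+a[1]/3.5)
# points with flag using plate centre offset
obs=[(ct,T((147,402)),(-75,112.5,12),1),(ct,T((518,492)),(-75,-112.5,12),1),
(ct,T((294,410)),(-69,40,82),0),(ct,T((138,124)),(17,135,237),0),(ct,T((583,234)),(17,-91,237),0),
(ct,T((395,327)),(0,0,40),0),
(cs,S((175,541)),(75,112.5,12),1),(cs,S((373,466)),(-75,112.5,12),1),(cs,S((323,300)),(-69,40,82),0)]
def res(p):
    r=[]
    for c,uv,X,fl in obs:
        X=np.array(X,float)/1000; X[1]+=fl*p[3]
        r.append(proj(c,f2w(X,p))[0]-uv)
    return np.ravel(r)
s=least_squares(res,[0.6,0,0,0],loss='soft_l1'); print(s.x,np.degrees(s.x[2])); print(res(s.x).reshape(-1,2).round(1))
p=s.x
for n,X in dict(knob0=(-.069,.04,.065),knob1=(-.069,-.04,.065),tab=(0,-.03,.179),bar=(.028,.02,.237)).items(): print(n,f2w(X,p))
E
```

```text
[ 0.64746672  0.04689059 -0.21951576  0.02174593] -12.577326579285684
[[-1.3 -0.6]
 [-0.3  0.3]
 [ 0.1 -1.4]
 [-0.   0.4]
 [ 0.2  0.2]
 [ 0.3 -1.2]
 [ 0.3 -1.4]
 [ 1.7 -1.6]
 [-0.8  0.9]]
knob0 [[0.58883279 0.10095594 0.065     ]]
knob1 [[0.57141223 0.0228757  0.065     ]]
tab [[0.64093401 0.0176105  0.179     ]]
bar [[0.67914995 0.06031345 0.237     ]]
```

Run:
```python
from h import *
from scipy.spatial.transform import Rotation as Ro
fx=[0.64747,0.04689,-0.21952]
o=robot.observe(); c=robot.get_calibration("wrist")
Rc,_=cv2.Rodrigues(c['rvec']); C=-Rc.T@c['tvec']; Rt=Ro.from_euler('xyz',o['tcp_rot'],degrees=True).as_matrix()
print("cam in tool",Rt.T@(C-o['tool_pos']), "fwd in tool",Rt.T@Rc[2])
for yaw in (167.4,-12.6):
  for X in ((-.069,.04,.119),(-.069,-.04,.119),(-.12,-.02,.33),(-.1,-.02,.33)):
    print(yaw,X,np.round(robot.ik(f2w(X,fx)[0],[180,0,yaw]),1) if robot.ik(f2w(X,fx)[0],[180,0,yaw]) is not None else None)
# tilted tab approaches: z tool = (sin t,0,-cos t) in fixture
for t in (30,38,45):
  for flip in (0,1):
    z=np.array([np.sin(np.radians(t)),0,-np.cos(np.radians(t))]); y=np.array([0,1,0])*(1 if flip else -1); x=np.cross(y,z)
    R=Ro.from_euler('z',fx[2]).as_matrix()@np.c_[x,y,z]; e=Ro.from_matrix(R).as_euler('xyz',degrees=True)
    for yy in (-.03,.027):
      g=np.array([0,yy,.179])-z*.054
      q=robot.ik(f2w(g,fx)[0],e); print(t,flip,yy,e.round(1),None if q is None else np.round(q,1))
```

```text
cam in tool [ 0.06832144 -0.00014174 -0.07141602] fwd in tool [-2.76879274e-01  4.29778119e-05  9.60904712e-01]
167.4 (-0.069, 0.04, 0.119) [ -2.8   8.4 -11.2  70.4   0.    9.8]
167.4 (-0.069, -0.04, 0.119) [-10.8   4.  -15.8  70.1   0.    1.8]
167.4 (-0.12, -0.02, 0.33) [-8.4 -6.1 -3.7 92.3  0.   4.2]
167.4 (-0.1, -0.02, 0.33) [-8.5 -2.8 -0.6 92.2  0.   4.1]
-12.6 (-0.069, 0.04, 0.119) [  -2.8    8.4  -11.2   70.4    0.  -170.2]
-12.6 (-0.069, -0.04, 0.119) [ -10.8    4.   -15.8   70.1    0.  -178.2]
-12.6 (-0.12, -0.02, 0.33) [  -8.4   -6.1   -3.7   92.3    0.  -175.8]
-12.6 (-0.1, -0.02, 0.33) [  -8.5   -2.8   -0.6   92.2    0.  -175.9]
30 0 -0.03 [180.  -30.  -12.6] [  -9.4  -22.8  -33.9   48.9   -1.6 -177.2]
30 0 0.027 [180.  -30.  -12.6] [  -2.8  -18.7  -30.6   48.4   -4.9 -171.5]
30 1 -0.03 [180.   30.  167.4] [ -9.4 -22.8 -33.9  48.9  -1.6   2.8]
30 1 0.027 [180.   30.  167.4] [ -2.8 -18.7 -30.6  48.4  -4.9   8.5]
38 0 -0.03 [180.  -38.  -12.6] [  -9.1  -31.9  -43.9   40.1   -2.1 -177.3]
38 0 0.027 [180.  -38.  -12.6] [  -2.2  -26.9  -40.4   39.    -6.4 -171.8]
38 1 -0.03 [-180.    38.   167.4] [ -9.1 -31.9 -43.9  40.1  -2.1   2.7]
38 1 0.027 [-180.    38.   167.4] [ -2.2 -26.9 -40.4  39.   -6.4   8.2]
45 0 -0.03 [180.  -45.  -12.6] [  -8.9  -39.7  -52.4   32.3   -2.6 -177.4]
45 0 0.027 [180.  -45.  -12.6] [  -1.6  -33.8  -48.6   30.7   -7.8 -172.2]
45 1 -0.03 [180.   45.  167.4] [ -8.9 -39.7 -52.4  32.3  -2.6   2.6]
45 1 0.027 [180.   45.  167.4] [ -1.6 -33.8 -48.6  30.7  -7.8   7.8]
```

Run:
```python
from h import *
fx=[0.64747,0.04689,-0.21952]
robot.move_pose(f2w((-.13,0.01,.31),fx)[0],[180,0,167.4])
o=robot.observe(); c=robot.get_calibration("wrist"); im=robot.grab_frame("wrist"); cv2.imwrite("pics/w1.png",im)
np.savez("w1.npz",**{k:np.array(v) for k,v in c.items()})
print(o['time'],o['tool_pos'],o['tcp_rot'],o['ft_force'])
d=np.clip(im.astype(float)*1.4,0,255).astype('uint8')
for X in ((-.069,.04,.082),(-.069,.04,.035),(0,0,.035),(-.075,.134,.012),(-.075,-.091,.012),(0,.061,.065),(-.006,-.09,.145),(-.006,.122,.145),(.017,.135,.237),(.017,-.091,.237),(0,-.03,.191)):
    u=proj(c,f2w(X,fx))[0]; print(X,u.round(1)); cv2.circle(d,tuple(int(v) for v in u.round()),3,(0,0,255),1)
cv2.imwrite("pics/w1a.png",d)
```

```text
2.275 [0.52269809 0.08565109 0.31005884] [1.79992876e+02 3.11419821e-03 1.67452600e+02] [-0.07286123  0.25599616 -0.27075254]
(-0.069, 0.04, 0.082) [306.9 244.1]
(-0.069, 0.04, 0.035) [303.6 228.9]
(0, 0, 0.035) [271.6 278.7]
(-0.075, 0.134, 0.012) [374.3 218.4]
(-0.075, -0.091, 0.012) [202.  218.4]
(0, 0.061, 0.065) [321.6 291.5]
(-0.006, -0.09, 0.145) [173.  332.8]
(-0.006, 0.122, 0.145) [398.2 332.9]
(0.017, 0.135, 0.237) [466.6 456.7]
(0.017, -0.091, 0.237) [127.4 456.7]
(0, -0.03, 0.191) [229.  378.7]
```

View pics/w1a.png

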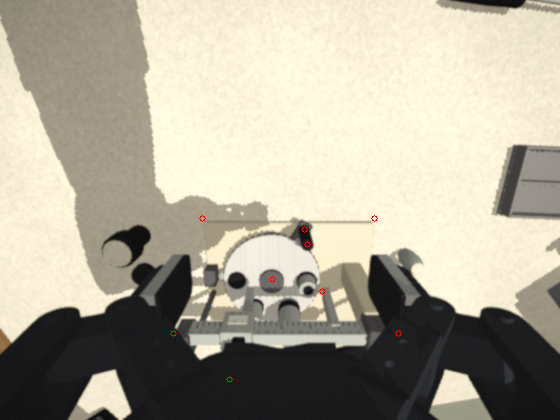

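The fit agrees with the wrist view: plate edge at row ~221 (predicted 218), post top around (306,241), hub at (271,281). I'll zoom in to refine.

Run:
```python
import cv2,numpy as np
im=cv2.imread("pics/w1.png")[205:355,180:390]
cv2.imwrite("pics/w1z.png",cv2.resize(im,None,fx=3.8,fy=3.8,interpolation=cv2.INTER_CUBIC))
```

```text
(no output)
```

View pics/w1z.png

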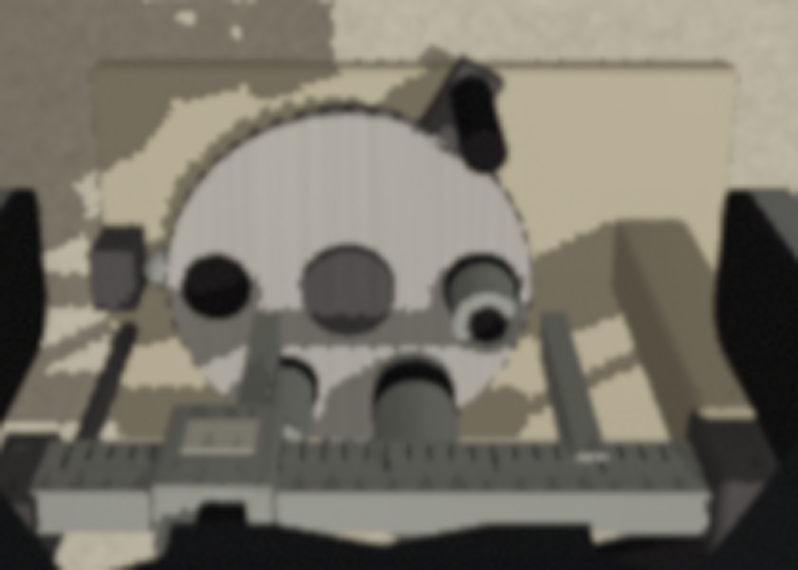

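Run:
```python
from h import *
from scipy.optimize import least_squares
ct,cs=robot.get_calibration("top"),robot.get_calibration("scene")
cw={k:v for k,v in np.load("w1.npz").items()}
T=lambda a:(195+a[0]/4.7,100+a[1]/4.7); S=lambda a:(180+a[0]/3.5,170+a[1]/3.5);W=lambda a:(180+a[0]/3.8,205+a[1]/3.8)
obs=[(ct,T((147,402)),(-75,112.5,12),1),(ct,T((518,492)),(-75,-112.5,12),1),
(ct,T((294,410)),(-69,40,82),0),(ct,T((138,124)),(17,135,237),0),(ct,T((583,234)),(17,-91,237),0),
(cs,S((175,541)),(75,112.5,12),1),(cs,S((373,466)),(-75,112.5,12),1),(cs,S((323,300)),(-69,40,82),0),
(cw,W((97,66)),(-75,-112.5,12),1),(cw,W((733,66)),(-75,112.5,12),1),(cw,W((487,154)),(-69,40,82),0),(cw,W((35,490)),(-6,-90,145),0),(cw,W((710,493)),(-6,94,145),0)]
def res(p):
    r=[]
    for c,uv,X,fl in obs:
        X=np.array(X,float)/1000; X[1]+=fl*p[3]
        r.append((proj(c,f2w(X,p))[0]-uv)*(1 if c is cw else 1.3))
    return np.ravel(r)
s=least_squares(res,[0.64,0.05,-.22,0.02],loss='soft_l1'); print(s.x,np.degrees(s.x[2])); print(res(s.x).reshape(-1,2).round(1))
obs=[o for o in obs if o[0] is cw]
s=least_squares(res,[0.64,0.05,-.22,0.02],loss='soft_l1'); print(s.x,np.degrees(s.x[2])); print(res(s.x).reshape(-1,2).round(1))
```

```text
[ 0.64932395  0.04725649 -0.22053106  0.02136387] -12.635498893612766
[[ -1.6  -1.7]
 [ -0.4  -0.4]
 [ -0.1  -2.7]
 [ -0.2  -0.6]
 [  0.1  -0.7]
 [ -0.5  -1.3]
 [  1.4  -1.6]
 [ -1.7   1.8]
 [ -2.9  -2.8]
 [  1.8  -2.6]
 [ -0.5   0.1]
 [-15.2   0.3]
 [  2.2  -0.2]]
[ 0.65016901  0.04751725 -0.223735    0.02151974] -12.819071470442065
[[ -2.2  -2.5]
 [  2.4  -1.7]
 [  0.1   0.9]
 [-14.7   0.7]
 [  2.6   0.7]]
```

```bash
echo 'FX=[0.6495,0.0473,-0.2205]
YAW=180+np.degrees(FX[2])' >> h.py
python3 - <<'E'
from h import *
robot.line_to(f2w((-.069,.04,.20),FX)[0],vel=.2,rotation=[180,0,YAW])
robot.set_gripper(.034)
g=robot.line_to(f2w((-.069,.04,.119),FX)[0],vel=.08,guard=6)
o=robot.observe(); print(g,o['time'],o['tool_pos'],o['ft_force'],o['gripper_width'])
cv2.imwrite("pics/w2.png",robot.grab_frame("wrist"))
E
```

```text
False 4.8333 [0.59134578 0.10140302 0.1197235 ] [ 0.25298193 -0.35066549 -0.04081919] 0.033814489436697806
```

View pics/w2.png

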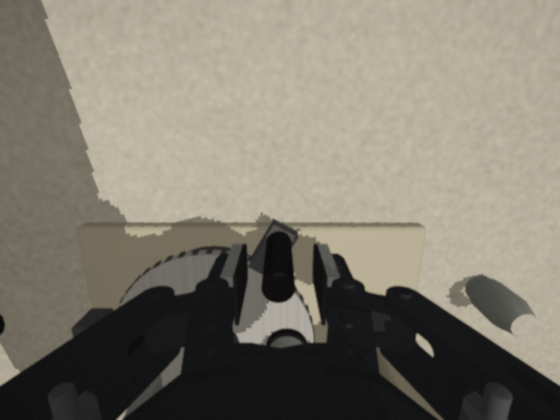

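The post is centred between the pads, at about (278,270). I'll cage it loosely and swing it along its arc.

Run:
```python
from h import *
robot.set_gripper(.020)
print(robot.observe()['gripper_width'],robot.observe()['ft_force'])
for a in np.arange(160,212,10).tolist()+[211]:
    t=np.radians(a)
    robot.line_to(f2w((.08*np.cos(t),.08*np.sin(t),.119),FX)[0],vel=.06)
    print(a,robot.observe()['ft_force'].round(2))
robot.pause(.3)
o=robot.observe(); print(o['time'],o['tool_pos'],o['ft_force'],o['gripper_width'])
cv2.imwrite("pics/w3.png",robot.grab_frame("wrist"));cv2.imwrite("pics/s3.png",robot.grab_frame("scene")[170:340,180:310].repeat(3,0).repeat(3,1))
```

```text
0.02048943728102264 [-0.0865172   0.46828655 -0.33290212]
160 [-0.49 -0.95 -1.27]
170 [0.05 0.14 0.77]
180 [ 0.03 -0.05 -0.23]
190 [-0.49 -0.31 -0.01]
200 [ 0.69 -0.58  1.35]
210 [ 0.34 -0.83 -0.02]
211 [-0.06  0.58 -0.36]
8.025 [0.57357974 0.02215806 0.11901686] [-0.0646038  -1.06643938  0.10709067] 0.01978702257766148
```

View pics/w3.png

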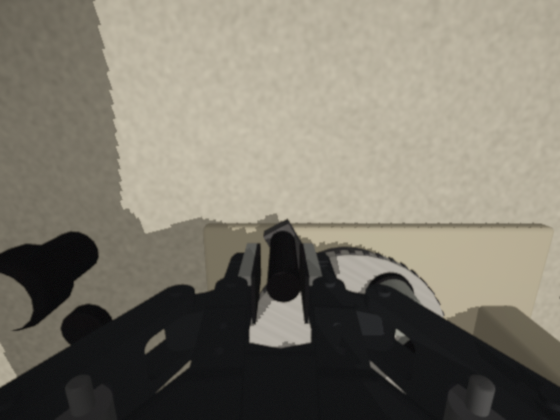

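View pics/s3.png

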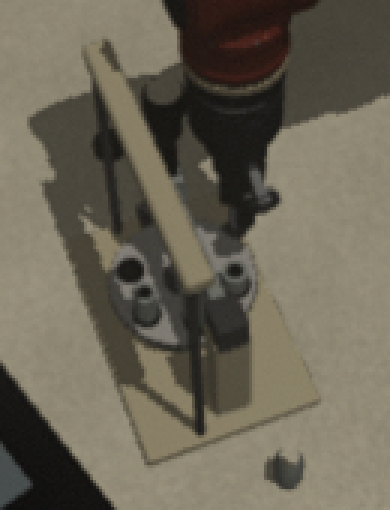

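Run:
```python
from h import *
robot.set_gripper(.036)
robot.line_to(f2w((-.069,-.04,.22),FX)[0],vel=.12)
robot.line_to(f2w((-.14,-.02,.30),FX)[0],vel=.2)
o=robot.observe(); c=robot.get_calibration("wrist"); im=robot.grab_frame("wrist"); cv2.imwrite("pics/w4.png",im)
np.savez("w4.npz",**{k:np.array(v) for k,v in c.items()})
d=cv2.resize(im[190:350,150:400],None,fx=3.2,fy=3.2,interpolation=cv2.INTER_CUBIC)
for X in ((-.069,-.04,.082),(-.069,-.04,.035),(0,.045,.095),(0,0,.035),(0,-.03,.191),(-.01,-.03,.152)):
    u=proj(c,f2w(X,FX))[0]; print(X,u.round(1)); cv2.circle(d,tuple(int(v) for v in ((u-[150,190])*3.2).round()),4,(0,0,255),1)
cv2.imwrite("pics/w4a.png",d); print(o['time'],o['ft_force'])
```

```text
(-0.069, -0.04, 0.082) [261.3 256.8]
(-0.069, -0.04, 0.035) [263.6 239.7]
(0, 0.045, 0.095) [340.3 320.4]
(0, 0, 0.035) [295.8 290. ]
(0, -0.03, 0.191) [267.3 400.8]
(-0.01, -0.03, 0.152) [269.  352.3]
10.1083 [-0.17284784  0.69251286  0.23731589]
```

View pics/w4a.png

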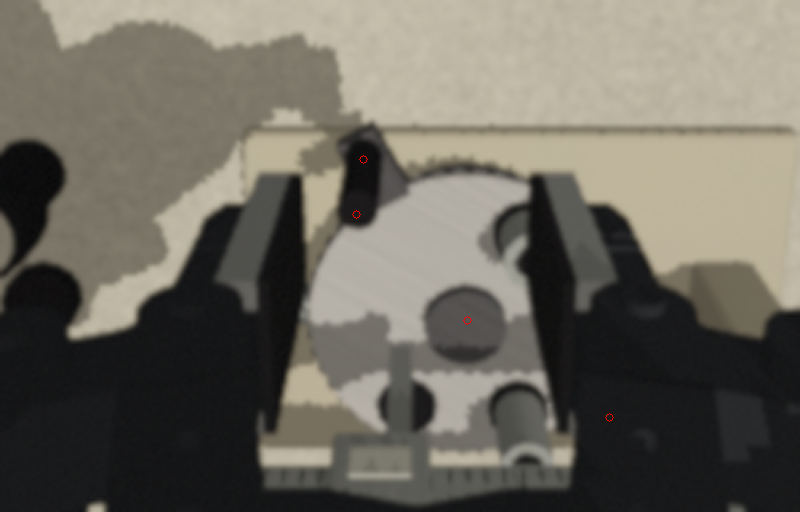

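The post sits at its predicted click position, within about 1 mm, so the turret is at the middle click. Next is the leaning approach to the tab.

```bash
cat >> h.py <<'E'
T_=np.radians(42); Z=np.array([np.sin(T_),0,-np.cos(T_)])
TILT=[180,42,YAW]
def tabtcp(y,back=0,x=0,z=.181): return f2w(np.array([x,y,z])-Z*(.054+back),FX)[0]
E
python3 - <<'E'
from h import *
from scipy.spatial.transform import Rotation as Ro
print(Ro.from_euler('xyz',TILT,degrees=True).as_matrix()[:,2], f2w(Z,[0,0,FX[2]]))
robot.line_to(tabtcp(-.03,.10),vel=.12,rotation=TILT)
o=robot.observe(); c=robot.get_calibration("wrist"); im=robot.grab_frame("wrist")
print(o['time'],o['tool_pos']-tabtcp(-.03,.10),o['tcp_rot'],o['ft_force'],o['gripper_width'])
cv2.imwrite("pics/w5r.png",im)
for X in ((-.01,-.036,.191),(-.01,-.024,.191),(-.006,-.036,.152),(-.006,-.024,.152),(.017,-.091,.237)):
    u=proj(c,f2w(X,FX))[0]; print(X,u.round(1)); cv2.circle(im,tuple(int(v) for v in u.round()),3,(0,0,255),1)
cv2.imwrite("pics/w5.png",im)
E
```

```text
[ 0.65292976 -0.1463506  -0.74314483] [[ 0.65292976 -0.1463506  -0.74314483]]Traceback (most recent call last):
  File "<stdin>", line 4, in <module>
plant.IKError: the arm cannot follow that straight line within its joint ranges
```

Run:
```python
from h import *
for t in (34,38,42):
  T_=np.radians(t); z=np.array([np.sin(T_),0,-np.cos(T_)])
  for y in (-.03,.03):
   for b in (0,.04,.07,.1):
    for dz in (0,.05):
     q=robot.ik(f2w(np.array([0,y,.181+dz])-z*(.054+b),FX)[0],[180,t,YAW]); print(t,y,b,dz,None if q is None else np.round(q,1))
```

```text
34 -0.03 0 0 [ -9.1 -27.  -38.4  44.6  -2.    2.9]
34 -0.03 0 0.05 [ -9.1 -27.7 -33.7  50.   -2.    2.9]
34 -0.03 0.04 0 [ -9.  -32.  -38.4  49.6  -2.1   3. ]
34 -0.03 0.04 0.05 [ -9.  -31.8 -33.2  54.7  -2.1   3. ]
34 -0.03 0.07 0 [ -8.8 -35.3 -38.1  53.3  -2.1   3.2]
34 -0.03 0.07 0.05 [ -8.8 -34.5 -32.4  58.2  -2.1   3.2]
34 -0.03 0.1 0 [ -8.7 -38.3 -37.4  57.   -2.2   3.3]
34 -0.03 0.1 0.05 [ -8.7 -36.9 -31.3  61.7  -2.2   3.3]
34 0.03 0 0 [ -2.1 -22.2 -34.8  43.8  -5.9   8.8]
34 0.03 0 0.05 [ -2.1 -23.1 -30.3  49.3  -5.9   8.8]
34 0.03 0.04 0 [ -1.6 -26.9 -34.9  48.5  -6.1   9.2]
34 0.03 0.04 0.05 [ -1.6 -27.  -29.7  53.8  -6.1   9.2]
34 0.03 0.07 0 [ -1.2 -30.1 -34.5  52.1  -6.4   9.5]
34 0.03 0.07 0.05 [ -1.2 -29.6 -29.   57.1  -6.4   9.5]
34 0.03 0.1 0 [ -0.8 -32.9 -33.8  55.6  -6.6   9.9]
34 0.03 0.1 0.05 [ -0.8 -31.9 -27.9  60.5  -6.6   9.9]
38 -0.03 0 0 [ -9.  -31.5 -43.4  40.1  -2.2   2.9]
38 -0.03 0 0.05 [ -9.  -32.3 -38.7  45.6  -2.2   2.9]
38 -0.03 0.04 0 [ -8.8 -37.3 -43.9  45.4  -2.4   3. ]
38 -0.03 0.04 0.05 [ -8.8 -37.1 -38.6  50.6  -2.4   3. ]
38 -0.03 0.07 0 [ -8
[... 725 characters left out ...]
   2.8]
42 -0.03 0.04 0 [ -8.6 -42.7 -49.3  41.4  -2.7   3. ]
42 -0.03 0.04 0.05 [ -8.6 -42.5 -44.1  46.5  -2.7   3. ]
42 -0.03 0.07 0 [ -8.4 -47.3 -49.7  45.7  -2.8   3.1]
42 -0.03 0.07 0.05 [ -8.4 -46.4 -43.9  50.5  -2.8   3.1]
42 -0.03 0.1 0 None
42 -0.03 0.1 0.05 None
42 0.03 0 0 [ -1.4 -30.2 -44.4  34.3  -7.5   8.4]
42 0.03 0 0.05 [ -1.4 -31.4 -40.   39.9  -7.5   8.4]
42 0.03 0.04 0 [ -0.7 -36.4 -45.4  39.6  -7.9   8.9]
42 0.03 0.04 0.05 [ -0.7 -36.7 -40.4  44.9  -7.9   8.9]
42 0.03 0.07 0 [ -0.2 -40.7 -45.7  43.6  -8.3   9.3]
42 0.03 0.07 0.05 [ -0.2 -40.3 -40.3  48.7  -8.3   9.3]
42 0.03 0.1 0 [  0.5 -44.6 -45.7  47.6  -8.7   9.8]
42 0.03 0.1 0.05 [  0.5 -43.5 -39.8  52.4  -8.7   9.8]
```

Joint 2's limit gets in the way at 42°, so I'll use 38° with a 75 mm back-off.

```bash
sed -i 's/radians(42)/radians(38)/; s/180,42,YAW/180,38,YAW/' h.py
python3 - <<'E'
from h import *
robot.move_pose(tabtcp(-.03,.075),TILT)
o=robot.observe(); c=robot.get_calibration("wrist"); im=robot.grab_frame("wrist")
print(o['time'],o['tool_pos']-tabtcp(-.03,.075),o['tcp_rot'],o['ft_force'],o['gripper_width'])
cv2.imwrite("pics/w5r.png",im)
for X in ((-.01,-.036,.191),(-.01,-.024,.191),(-.006,-.036,.152),(-.006,-.024,.152),(.017,-.091,.237)):
    u=proj(c,f2w(X,FX))[0]; print(X,u.round(1)); cv2.circle(im,tuple(int(v) for v in u.round()),3,(0,0,255),1)
cv2.imwrite("pics/w5.png",im)
E
```

```text
10.9417 [-0.00015786 -0.00019966 -0.00041876] [-179.99962192   37.87111269  167.34498883] [ 0.02745817  0.02885713 -0.26634625] 0.03570621556933345
(-0.01, -0.036, 0.191) [271.4 225.4]
(-0.01, -0.024, 0.191) [289.7 225.4]
(-0.006, -0.036, 0.152) [272.4 184. ]
(-0.006, -0.024, 0.152) [288.5 184. ]
(0.017, -0.091, 0.237) [185.4 308.9]
```

View pics/w5.png

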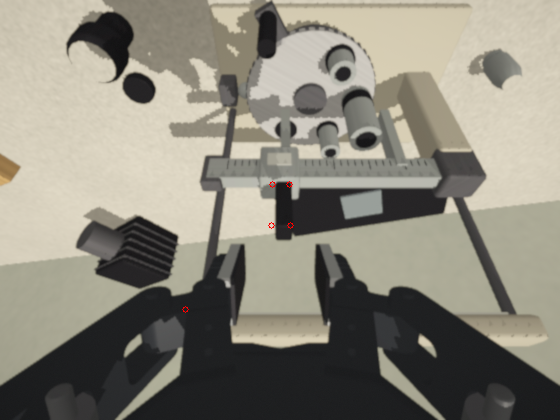

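The tab shows at columns 276–293, rows 182–238, about 2 mm towards +y of prediction and well inside the open fingers. The thick objective is at (362,118), between the jaws. Advancing.

Run:
```python
from h import *
g=robot.line_to(tabtcp(-.029,0),vel=.06,guard=4)
o=robot.observe(); print(g,o['time'],o['tool_pos']-tabtcp(-.029,0),o['ft_force'],o['gripper_width'])
cv2.imwrite("pics/w6.png",robot.grab_frame("wrist"))
```

```text
False 12.3917 [7.93653243e-05 2.37057210e-05 5.34190450e-04] [ 0.71464645 -0.36472771 -1.72862294] 0.03569790991111009
```

View pics/w6.png

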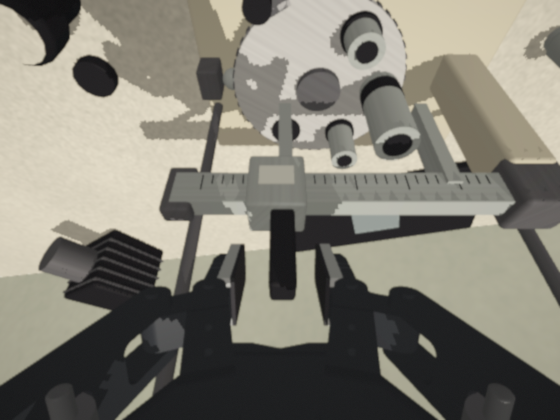

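The tab stands between the pads, around (283,250). I'll narrow the cage and slide gently, keeping the gap loose, with force guards.

Run:
```python
from h import *
ey=f2w([0,1,0],[0,0,FX[2]])[0]
robot.set_gripper(.019)
fy=lambda:robot.observe()['ft_force']@ey
print(robot.observe()['gripper_width'],fy())
for y in (-.02,-.01,0,.008,.016):
    g=robot.line_to(tabtcp(y),vel=.03,guard=6); o=robot.observe(); print(y,g,o['time'],fy().round(2),o['ft_force'].round(2))
    if g: break
cv2.imwrite("pics/w7.png",robot.grab_frame("wrist"))
```

```text
0.018749568133639625 0.32212391475608876
-0.02 False 13.2 -0.23 [-0.26 -0.18 -0.02]
-0.01 False 13.6833 0.03 [-0.06  0.04  0.96]
0 False 14.1667 -0.41 [-0.67 -0.27 -0.17]
0.008 False 14.5833 -0.54 [-0.08 -0.54  0.6 ]
0.016 False 15.0 0.18 [0.12 0.16 0.21]
```

View pics/w7.png

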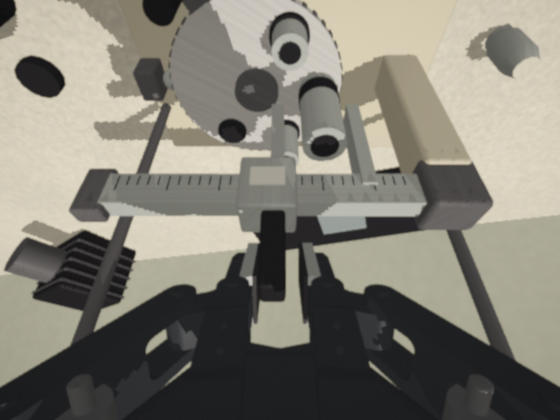

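The left finger pushes the tab (contact near column 258), and the jaw has moved part of the way towards the barrel. Now 1 mm steps with averaged force readings.

```bash
cat >> h.py <<'E'
ey=f2w([0,1,0],[0,0,FX[2]])[0]
def favg(n=10):
    v=[]
    for _ in range(n):
        robot.pause(.02); v.append(robot.observe()['ft_force']@ey)
    return np.mean(v)
E
python3 - <<'E'
from h import *
y=.016; 
while y<.0375:
    y+=.001 if y>.0235 else .0025
    g=robot.line_to(tabtcp(y),vel=.012,guard=5); f=favg(); print(round(y,4),g,f.round(2),robot.observe()['tool_pos'].round(4)[1])
    if g or f<-2.6: break
print(robot.observe()['time'])
cv2.imwrite("pics/w8.png",robot.grab_frame("wrist"))
E
```

```text
0.0185 False -1.19 0.0726
0.021 False -0.94 0.0751
0.0235 False -0.72 0.0776
0.026 False -1.02 0.08
0.027 False -1.32 0.0809
0.028 False -1.28 0.0819
0.029 False -1.34 0.0829
0.03 False -1.74 0.0839
0.031 False -2.07 0.0848
0.032 False -3.58 0.0857
19.65
```

View pics/w8.png

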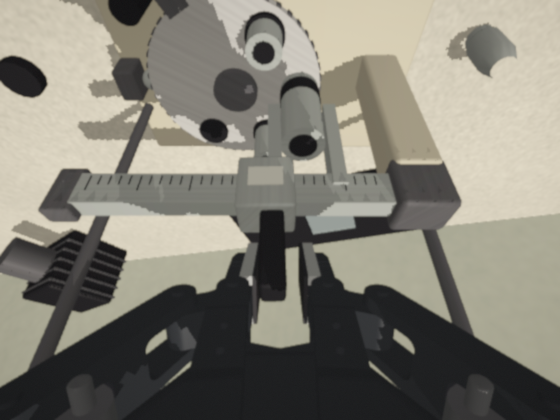

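Run:
```python
from h import *
print(favg(15))
im=cv2.imread("pics/w8.png")[60:240,210:380]; cv2.imwrite("pics/w8z.png",cv2.resize(im,None,fx=3.3,fy=3.3,interpolation=cv2.INTER_CUBIC))
```

```text
-3.8539536806838304
```

View pics/w8z.png

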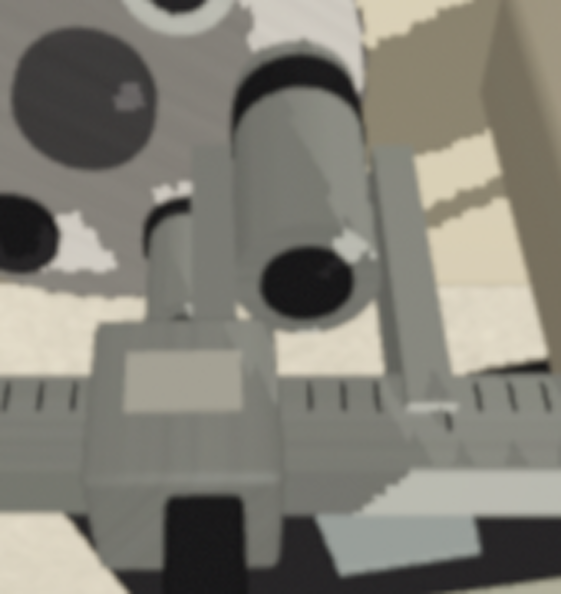

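Run:
```python
from h import *
c=robot.get_calibration("wrist")
Zm=lambda X:((proj(c,f2w(X,FX))[0]-[210,60])*3.3).round(1)
for x in (-.008,.008):
  print(x,"fixed",Zm((x,.061,.065)),"slide nominal",Zm((x,.033,.065)),"s31",Zm((x,.031,.065)))
a=np.linspace(0,2*np.pi,200)
for yb in (.045,.047):
  for z in (.095,.05):
    p=(proj(c,f2w(np.c_[.014*np.cos(a),yb+.014*np.sin(a),np.full(200,z)],FX))-[210,60])*3.3
    print(yb,z,p[:,0].min(),p[:,0].max(),p[:,1].min(),p[:,1].max())
print(robot.observe()['time'])
```

```text
-0.008 fixed [374.6 146.4] slide nominal [236.7 146.4] s31 [226.8 146.4]
0.008 fixed [365.8 210.2] slide nominal [236.3 210.2] s31 [227.  210.2]
0.045 0.095 226.64214410256523 373.1966473206424 219.25316383747713 329.77065223218176
0.045 0.05 227.07322534743662 355.5303640510571 77.17174304960201 189.02914716506106
0.047 0.095 237.0795893177608 383.7114402242931 219.25236177436025 329.7701268270712
0.047 0.05 236.22809962293394 364.7315360951429 77.17078470258032 189.0284523405361
19.95
```

Run:
```python
from h import *
for y in (.0325,.033):
    g=robot.line_to(tabtcp(y),vel=.01,guard=4); f=favg(15); print(y,g,f)
    if f<-5: break
c=robot.get_calibration("wrist"); im=robot.grab_frame("wrist")
d=cv2.resize(im[60:240,210:380],None,fx=3.3,fy=3.3,interpolation=cv2.INTER_CUBIC)
Zm=lambda X:((proj(c,f2w(X,FX))[0]-[210,60])*3.3).round(1)
print("fixed",Zm((-.008,.061,.065)),"slide",Zm((-.008,.033,.065)))
a=np.linspace(0,2*np.pi,60)
p=(proj(c,f2w(np.c_[.014*np.cos(a),.047+.014*np.sin(a),np.full(60,.095)],FX))-[210,60])*3.3
cv2.polylines(d,[p.round().astype(int)],True,(0,0,255),1)
cv2.imwrite("pics/w9.png",d); print(robot.observe()['time'])
```

```text
0.0325 False -4.5653578958347545
0.033 False -4.769039225076079
fixed [369.7 146.1] slide [231.8 146.1]
21.0
```

View pics/w9.png

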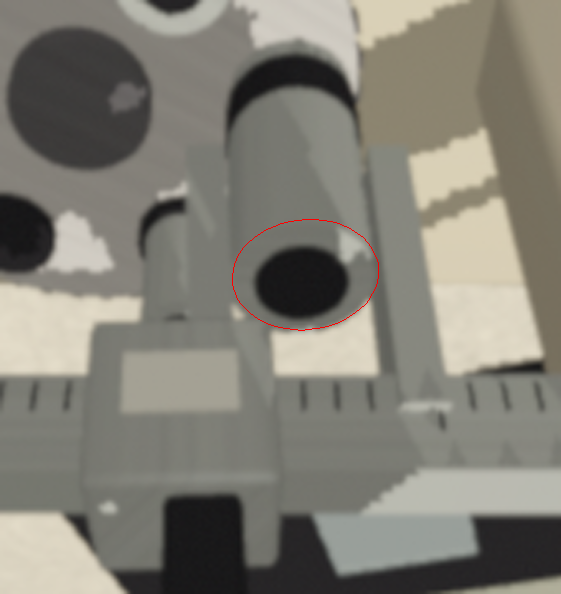

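Run:
```python
from h import *
c=robot.get_calibration("wrist"); im=robot.grab_frame("wrist"); cv2.imwrite("pics/w10r.png",im)
o=[265,60];s=8
d=cv2.resize(im[60:165,265:350],None,fx=s,fy=s*.7,interpolation=cv2.INTER_CUBIC)
d=np.clip((d.astype(float)-40)*1.8,0,255).astype('uint8')
P=lambda X:((proj(c,f2w(X,FX))-o)*[s,s*.7]).round().astype(int)
cv2.polylines(d,[P([(-.008,.061,.065),(-.008,.061,.11)])],False,(0,255,0),1)
cv2.polylines(d,[P([(.008,.061,.065),(.008,.061,.11)])],False,(255,0,0),1)
cv2.polylines(d,[P([(0,.061,.065),(0,.061,.095)])],False,(0,0,255),1)
cv2.imwrite("pics/w10.png",d); print(favg(10))
```

```text
-4.713693658220045
```

View pics/w10.png

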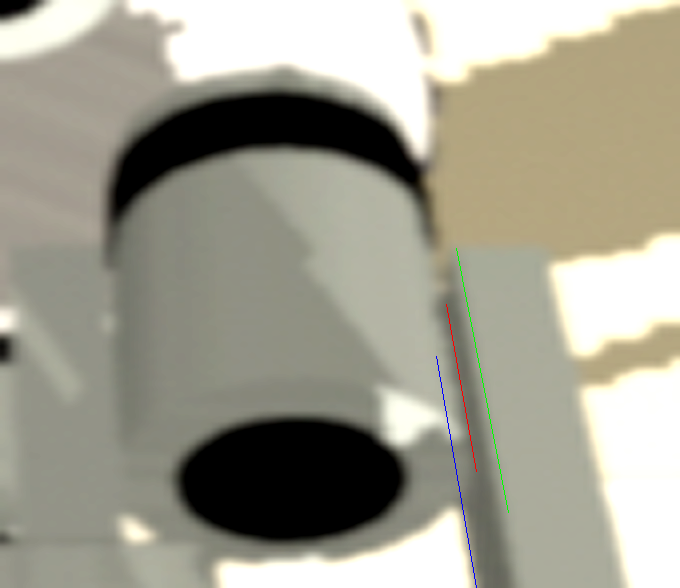

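Run:
```python
from h import *
robot.line_to(tabtcp(.0305),vel=.01); print(favg(10))
robot.line_to(tabtcp(.029),vel=.01); print(favg(10))
robot.set_gripper(.034); print(favg(10))
robot.line_to(tabtcp(.029,.075),vel=.06)
o=robot.observe(); c=robot.get_calibration("wrist"); im=robot.grab_frame("wrist"); cv2.imwrite("pics/w11r.png",im)
print(o['time'],o['ft_force'])
P=lambda X:proj(c,f2w(X,FX)).round(1).tolist()
print("tab top",P([(-.01,.021,.191),(-.01,.033,.191)]),"blade",P([(-.008,.061,.065),(-.008,.033,.065),(-.006,.122,.145)]))
cv2.imwrite("pics/w11.png",cv2.resize(im[40:260,150:430],None,fx=2.8,fy=2.7,interpolation=cv2.INTER_CUBIC))
```

```text
-0.7212824806352451
-0.13929552063522121
0.2131842007667391
24.1083 [-0.02063494 -0.29068188  0.20506504]
tab top [[268.1, 225.2], [286.4, 225.2]] blade [[315.3, 109.2], [284.5, 109.2], [402.8, 176.7]]
```

View pics/w11.png

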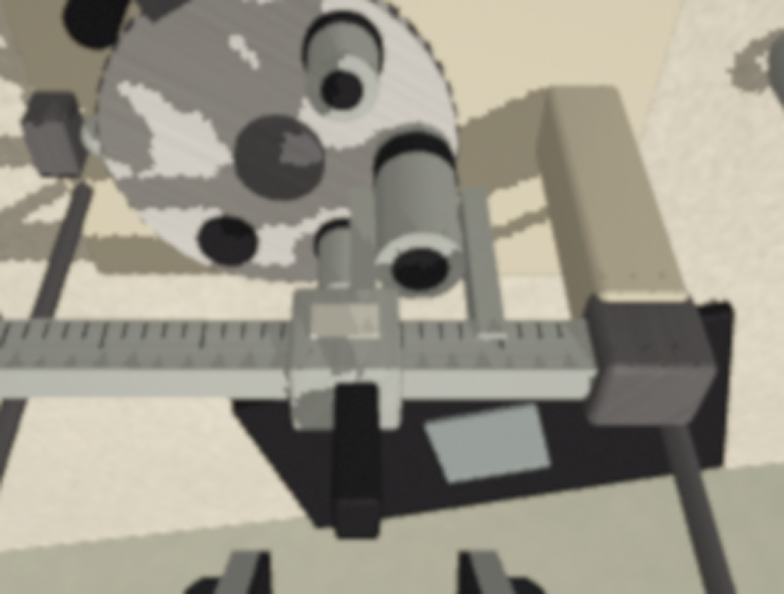

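Run:
```python
import cv2,numpy as np
for n,o in (("w5r",0),("w11r",0)):
    g=cv2.cvtColor(cv2.imread(f"pics/{n}.png"),cv2.COLOR_BGR2GRAY)
    for r in (186,190,194,215,233): print(n,r,g[r,262:302].tolist())
a=cv2.imread("pics/w11r.png")[85:150,255:340]
a=np.clip((a.astype(float)-40)*1.8,0,255).astype('uint8')
cv2.imwrite("pics/w11z.png",cv2.resize(a,None,fx=9,fy=9,interpolation=cv2.INTER_CUBIC))
```

```text
w5r 186 [170, 147, 128, 123, 118, 116, 116, 117, 117, 117, 117, 117, 109, 76, 38, 25, 25, 26, 27, 26, 27, 27, 27, 26, 26, 27, 28, 29, 52, 114, 166, 183, 186, 187, 187, 185, 179, 172, 177, 181]
w5r 190 [124, 116, 116, 117, 117, 116, 116, 117, 118, 119, 118, 118, 109, 74, 37, 25, 26, 26, 27, 27, 27, 27, 28, 27, 27, 27, 27, 29, 45, 108, 167, 185, 186, 186, 184, 177, 152, 102, 53, 39]
w5r 194 [118, 117, 117, 117, 119, 119, 119, 118, 117, 117, 116, 116, 107, 73, 37, 25, 26, 28, 27, 26, 27, 27, 27, 27, 27, 27, 27, 28, 39, 101, 163, 181, 183, 183, 182, 171, 130, 75, 42, 37]
w5r 215 [211, 212, 213, 214, 213, 213, 213, 212, 211, 212, 212, 207, 183, 124, 56, 27, 27, 27, 27, 28, 28, 28, 27, 26, 24, 26, 27, 26, 28, 28, 31, 36, 37, 38, 38, 38, 38, 39, 38, 38]
w5r 233 [212, 211, 210, 209, 209, 211, 211, 207, 202, 197, 194, 186, 160, 106, 52, 36, 38, 38, 37, 38, 37, 38, 38, 38, 38, 38, 38, 38, 38, 55, 80, 72, 49, 39, 39, 38, 38, 38, 39, 40]
w11r 186 [116, 117, 118, 117, 117, 117, 109, 75, 37, 26, 26, 25, 26, 26, 26, 26, 27, 27, 28, 28, 27, 30, 61, 123, 169, 183, 185, 187, 186, 184, 177, 169, 174, 177, 178, 178, 178, 177, 178, 177]
w11r 190 [117, 117, 118, 118, 118, 114, 96, 62, 32, 26, 27, 25, 26, 27, 27, 27, 27, 26, 28, 29, 28, 28, 61, 124, 170, 184, 186, 185, 184, 177, 157, 107, 56, 39, 38, 38, 37, 38, 39, 36]
w11r 194 [118, 118, 117, 116, 115, 112, 95, 61, 32, 26, 26, 27, 26, 28, 28, 26, 28, 26, 28, 27, 27, 28, 45, 105, 164, 180, 183, 183, 182, 172, 139, 86, 47, 38, 38, 37, 37, 38, 38, 39]
w11r 215 [38, 37, 37, 38, 38, 36, 29, 25, 25, 27, 28, 28, 27, 27, 28, 27, 27, 27, 26, 28, 27, 28, 27, 28, 33, 36, 38, 37, 38, 37, 38, 38, 38, 37, 38, 38, 38, 38, 37, 40]
w11r 233 [61, 40, 38, 38, 38, 38, 34, 31, 34, 36, 38, 38, 38, 38, 38, 37, 38, 38, 37, 39, 37, 37, 38, 72, 124, 152, 161, 166, 170, 171, 171, 171, 172, 174, 174, 174, 174, 174, 175, 175]
```

View pics/w11z.png

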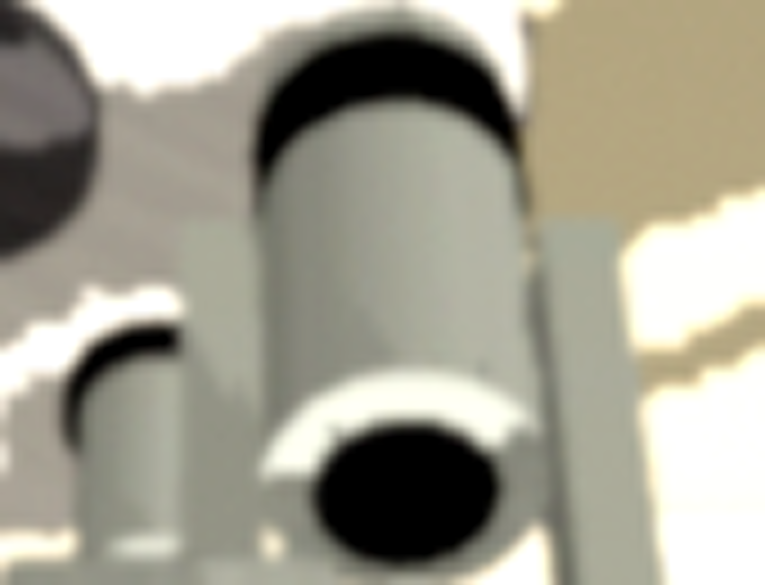

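Tab travel and blade gap both put the carriage near 56.5–57 mm. To check that the barrel touches the fixed jaw, I'll put the camera in the plane of the fixed jaw's face (y = 61 mm).

Run:
```python
from h import *
for k,y in (("a",.061),("b",.033)):
    robot.line_to(tabtcp(y,.06),vel=.1); robot.pause(.1)
    c=robot.get_calibration("wrist"); im=robot.grab_frame("wrist"); cv2.imwrite(f"pics/w12{k}r.png",im)
    print(proj(c,f2w([(-.008,.061,.065),(0,.061,.095),(-.008,.033,.065),(0,.033,.095)],FX)).round(1).tolist())
    u=proj(c,f2w((0,.047,.08),FX))[0].astype(int); print(u)
    a=im[u[1]-30:u[1]+50,u[0]-40:u[0]+45]; a=np.clip((a.astype(float)-40)*1.6,0,255).astype('uint8')
    cv2.imwrite(f"pics/w12{k}.png",cv2.resize(a,None,fx=7,fy=7,interpolation=cv2.INTER_CUBIC))
print(robot.observe()['time'])
```

```text
[[280.5, 107.7], [280.5, 138.4], [248.1, 107.7], [246.6, 138.4]]
[264 126]
[[312.2, 107.7], [313.7, 138.3], [279.8, 107.7], [279.8, 138.3]]
[296 126]
25.3917
```

View pics/w12a.png

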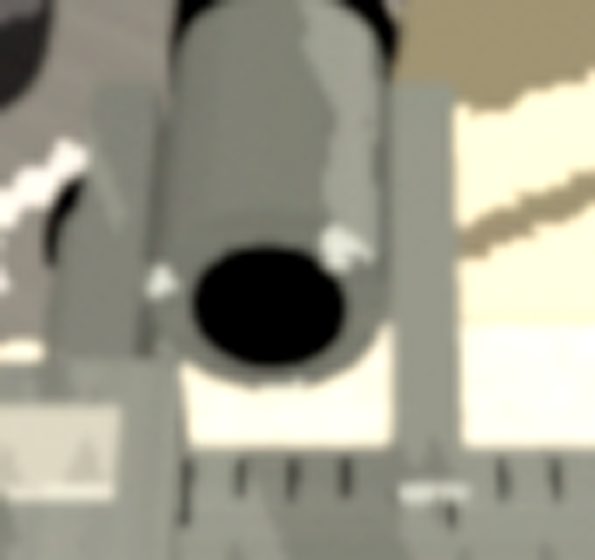

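View pics/w12b.png

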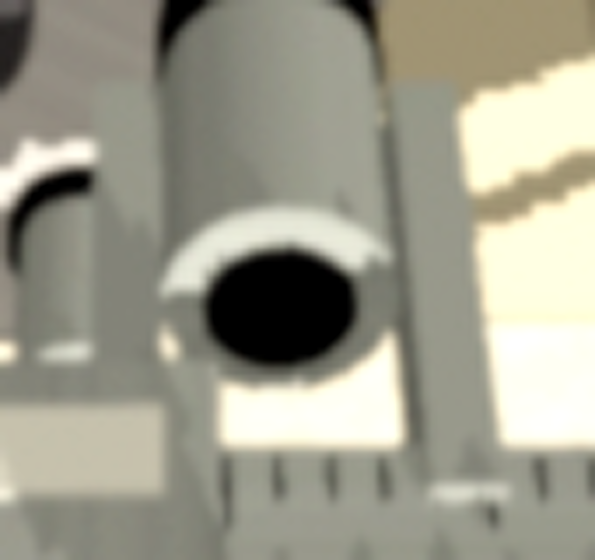

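The barrel edge meets the fixed jaw face in (a), at column ~390, and the sliding blade in (b), at column ~160. The gap measures 28.3–28.9 mm, which leaves only a small margin. I'll push once more, slightly firmer but still well under the tilt limit, to seat it.

Run:
```python
from h import *
robot.line_to(tabtcp(.0285,.06),vel=.08)
g=robot.line_to(tabtcp(.0285),vel=.06,guard=4); print(g)
robot.set_gripper(.019); print("cage",favg(),robot.observe()['gripper_width'])
for y in (.030,.031,.0315,.032,.0325,.033,.0335,.034):
    g=robot.line_to(tabtcp(y),vel=.01,guard=4); f=favg(12); print(y,g,f.round(2))
    if f<-5.6: break
robot.pause(.3)
robot.line_to(tabtcp(.0295),vel=.008); print(favg(10))
robot.set_gripper(.034); print(favg(10))
robot.line_to(tabtcp(.029,.075),vel=.06)
for k,y in (("a",.061),("b",.033)):
    robot.line_to(tabtcp(y,.06),vel=.1); robot.pause(.1)
    c=robot.get_calibration("wrist"); im=robot.grab_frame("wrist"); cv2.imwrite(f"pics/w13{k}r.png",im)
    u=proj(c,f2w((0,.047,.08),FX))[0].astype(int); print(u)
    a=im[u[1]-30:u[1]+50,u[0]-40:u[0]+45]; a=np.clip((a.astype(float)-40)*1.6,0,255).astype('uint8')
    cv2.imwrite(f"pics/w13{k}.png",cv2.resize(a,None,fx=7,fy=7,interpolation=cv2.INTER_CUBIC))
print(robot.observe()['time'])
for k in "ab":
    d=[cv2.cvtColor(cv2.imread(f"pics/w{n}{k}r.png"),cv2.COLOR_BGR2GRAY).astype(int) for n in (12,13)]
    for r in (185,190,194):
        print(k,r,[x[r,225:300].tolist() for x in d] if 0 else [[int(j)+225 for j in np.where(x[r,225:320]<50)[0]][:1]+[int(j)+225 for j in np.where(x[r,225:320]<50)[0]][-1:] for x in d])
```

```text
False
cage -0.0016008291010047471 0.018779174641680264
0.03 False -0.26
0.031 False -1.82
0.0315 False -2.92
0.032 False -3.82
0.0325 False -4.43
0.033 False -4.96
0.0335 False -5.2
0.034 False -5.75
-0.3103616713805718
0.2197926516802994
[264 126]
[296 126]
35.175
a 185 [[225, 226], [225, 226]]
a 190 [[225, 238], [225, 238]]
a 194 [[225, 293], [225, 293]]
b 185 [[269, 277], [269, 277]]
b 190 [[263, 277], [263, 277]]
b 194 [[230, 311], [230, 311]]
```

View pics/w13a.png

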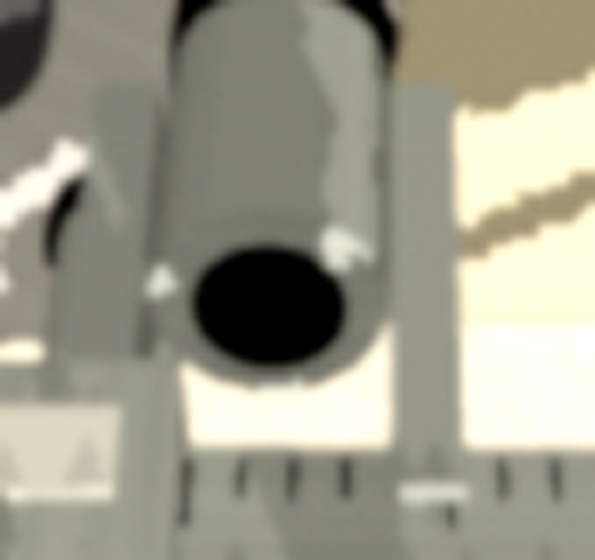

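View pics/w13b.png

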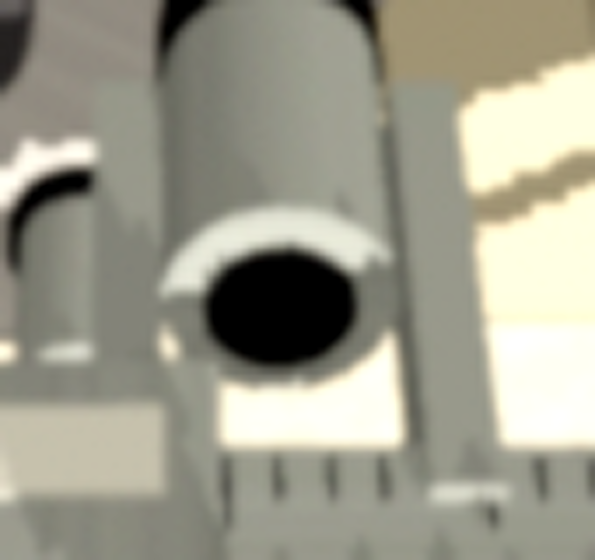

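The two views match the earlier ones, and the force rose elastically with no creep. The objective is solidly seated between both jaws, so I'm handing in.

Run:
```python
from h import *
c=robot.get_calibration("top"); t=robot.grab_frame("top"); a=cv2.imread("pics/top0.png")
cv2.imwrite("pics/topend.png",t[60:300,100:480])
robot.job_done(); print(robot.observe()['time'])
```

```text
the job is handed in; nothing more can be done
the job is handed in; nothing more can be done
```

View pics/topend.png

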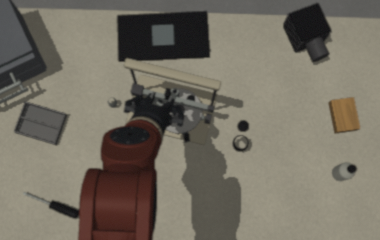

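I turned the turret one click anticlockwise and closed the caliper on the thick objective. I then let go, backed the fingers clear and handed the job in at about 35 s. No verdict is reported.

- **Turret:** I swung it by its post, held loosely between the fingers. After release the post stood within about 1 mm of its predicted click position.
- **Jaw:** I pushed the tab with one finger, with the tool leaning back 38°, until the force at the tab reached about 4.8 N. After the first release I pushed once more, to about 5.8 N, to make sure it was seated. On that second push the force rose elastically with no creep, and the pictures before and after it match. I estimate a jaw tilt of at most 0.06 rad while pushing; I did not measure it.
- **Final checks:** Views edge-on to both jaw faces show the objective touching each jaw, and the force on the tool fell to about zero on release.
- **Loose items:** In the last top view they look unmoved, judging by eye.

**Where checks disagreed:** The final jaw travel came out at 56.1 to 56.8 mm depending on the image measurement, each good to about 1 mm. Touching is at 57 mm and the allowed range is 55.8 to 59.5 mm, so the lowest estimate is close to the limit. One picture during the first push suggested a gap of about 1 mm at the fixed jaw; the later edge-on view showed none.

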